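Stow the sorting tray under the bench shelf

TASK

The tall jar standing in the low wooden tray is too high to go under the little bench shelf: lift it out and stand it upright in the middle of the round cork mat on top of the shelf. Then slide the tray, with its three discs still lying in it, along the bench under the shelf, handle last, up to its stops, so that it snaps in between the two sprung rollers. Let nothing touch the underside of the shelf, never tip the jar over, and leave the other things where they are.

Things in the scene. Friction and masses are not known exactly. Their poses are not given: they have to be found in the camera images.
- shelf: Low plywood shelf fixed to the bench, 150 mm deep (x), 240 mm wide (y), underside 60 mm, top 76 mm above the bench. Origin: on the bench below the middle of the board's front edge; x = the way in; y = left looking in. Below: a space between 20 mm cheeks (inner faces at y = +-90 mm), with two 36 mm high stop blocks, faces at x = 125 mm.
- shelf_home (a point): Where the middle of the tray's bottom lies when the tray is home against the stops (on the bench, 50 mm in from the shelf's front edge; same axes as the shelf). The tray's front then stands 25 mm out in front of the board.
- shelf_underside: Panel, 150 x 180 x 6 mm, that forms the underside of the shelf board; its lower face is 60 mm above the bench. Origin as the shelf's. Nothing may touch it.
- catch_left (a joint): Sprung upright white roller, 16 mm diameter, z 8 to 38 mm, turning freely, 22 mm in front of the board, left. Value: how far it is pushed out, 0 to 0.012 m; at 0 its inner side is at shelf y = 69 mm; 350 N/m, 1.4 N preload. Goes out 6 mm as the tray's side passes, snaps in over the tray's rear chamfer (0 to 2 mm out when home). The pair takes 8 to 16 N to pass.
- catch_right (a joint): The same at the right, inner side at shelf y = -69 mm, pushed out towards -y. Both rollers sit in metal blocks 44 mm high that reach 44 mm out in front of the board, at y = +-94 to 110 mm.
- tray_centre (a point): Middle of the tray, 20 mm above the bench. Low open wooden tray 150 x 150 mm, 40 mm high, 6 mm walls and floor, 0.36 to 0.6 kg, all four upright corners chamfered 12 mm at 45 degrees. x points away from its handle (the end that goes in first), z up. Home, its x matches the shelf's x.
- tray_handle (a point): Middle of the tray's handle: a dark wood block 45 mm long (tray x), 20 mm wide (tray y), from 10 to 45 mm above the bench, sticking out from the middle of the tray's rear wall; its middle is 97.5 mm behind the tray's middle and 27.5 mm above the bench. Can be gripped from above across its 20 mm width.
- tray: The tray (see tray_centre); origin at the middle of its bottom.
- jar_centre (a point): Centre, half-way up, of the tall amber glass jar with a black cap that stands in the tray at the start in one of its four quarters: 56 mm diameter up to 88 mm, cap 44 mm diameter, 115 mm tall, 0.2 to 0.4 kg, z up. Its foot stands on the tray's floor, 6 mm above the bench.
- jar: The same jar; origin at the middle of its foot.
- mat: Round cork mat fixed on top of the shelf, left or right half, 90 mm diameter, 4 mm thick; origin at the centre of its lower face, 76 mm above the bench (its top face is at 80 mm). The jar's place.
- disc1_centre (a point): Centre of one of the three black-rimmed discs with dark green glass faces, 56 mm diameter, 12 mm thick, that lie flat in the tray. Stays there.
- disc2_centre (a point): Centre of one of the three black-rimmed discs with dark green glass faces, 56 mm diameter, 12 mm thick, that lie flat in the tray. Stays there.
- disc3_centre (a point): Centre of one of the three black-rimmed discs with dark green glass faces, 56 mm diameter, 12 mm thick, that lie flat in the tray. Stays there.
- tin: Closed tin, 62 mm diameter, 65 mm high, on top of the shelf in the half without the mat; origin under its middle. Not to be moved.
- spare_jar: A second jar just like the one in the tray, standing on the bench beyond. Not to be moved.
- hammer: Hammer lying on the bench. Not to be moved.
- angle: Piece of steel angle, 160 mm long, 50 mm high, on the bench. Not to be moved.

How it is judged:
By the outcome, as a careful person would: the job done as asked, in the order asked, and still so for the second after the job is handed in, with the robot touching nothing.
It also fails if it takes over 54 s, if anything falls off the work surface, if the arm or the gripper's body presses on something with over 40 N, if the wrist force passes 120 N, or if a joint passes its speed limit or range.

ROBOT

A 6-joint arm with a two-finger parallel gripper is mounted at the origin on the work surface. World frame = base frame: x ahead of the robot, y to its left, z up, the work surface at z = 0. Lengths are in m, angles in rad, forces in N, time in s.
With the tool pointing down it reaches from about 0.35 to 0.775 m from the base axis. Payload 7.3 kg.
Tool frame: the origin (TCP) lies on the centre line of the jaws, within the pads' length; the fingertips stand 14 mm ahead of it and the grasp point (between the pads) lies 5 mm behind it; z points along the fingers, y is the direction in which the jaws open and shut (so a half turn about z gives the same grasp; the last joint's range is limited). The gripper opens to 92 mm and grips with 3 to 60 N. Pads are 19 mm wide; open, the fingers measure 130 mm over their backs; the gripper's body (75 mm by 190 mm) begins 47 mm behind the grasp point.
Start: joints at [-1.37, 0.342, 1.524, -0, 1.275, -0.146], TCP at [0.178, -0.494, 0.241] pointing down, gripper open.
Joint ranges: [-2.53, 2.53], [-0.77, 2.02], [0.04, 2.7], [-1, 4.14], [0.28, 2.66], [-3.11, 3.11]. Speed limits (rad/s): [2.57, 2.57, 3.14, 3.14, 3.14, 3.14].

INTERFACE

Orientations are given as [roll, pitch, yaw] about the fixed x, y, z axes, in that order (R = Rz(yaw) Ry(pitch) Rx(roll)).
In Python, from cell import telemetry, cams, robot gives the robot as it stands.
- The arm moves only by the tool servo_tool, never from a script. Its argument "targets" is text: rows parted by semicolons, each of 4 numbers parted by spaces: the shift along the tool's x, y, z in mm, then the turn about the tool's z in rad. In form: x y z yaw; .... A call has 1 to 20 rows; each row shifts and turns the pose as measured when the row begins, along the tool's axes as they then stand; what a row does not reach is not made up. A row lasts 1/8 s, in which the tool goes at most 62.5 mm and 10.7 degrees, less where a joint would pass 70% of its speed; a pose out of reach is approached as far as the arm can. A call with a gripper value outside its range is refused whole. "hand" is the opening, from 0 (shut) to 1 (fully open), set as the call begins (left out, the last holds). The fingers move at their own pace and stop on an object; "squeeze" is the grip in N (left out, the last holds). Time passes only in rows, so rows that do not move let the fingers close. It gives the time, the measured TCP pose, the force and the opening at its end, in the units of the state.
- telemetry.observe(): the state, without advancing time (a new reading comes with each control period).
- cams.read_camera(name): name is "scene" or "top" or "wrist"; returns a dict with "color" (400x640x3 uint8, red, green, blue), "K" (3x3 intrinsics, pixels), "k1" (the pictures are not rectified: a ray, as slopes to the right and down, at radius r is drawn at 1 + k1 r^2 times it, then the intrinsics apply), "R" (3x3) and "t" (3): a world point X has camera coordinates R X + t. Camera axes: x right, y down, z forward; pixel columns grow to the right and rows downward; lengths in m; the calibration is good to about 2 mm. A picture is of the moment at which its call begins. There is no depth.
- robot.hand_in(): hands the job in, once; it reports no verdict.
Trained networks look in a picture, given as the dict that the camera call returned (one of the last four; its "shot" number tells which), for a name from the list of things; names that differ only in an ending like _2 or _b are one class to them, and where a whole thing is asked for, a point or a joint stands for the part that bears it (a point fixed in the world has none). Each returns a list of dicts, best first, with "score" (0 to 1); they miss things now and then, are a little off and sometimes report something else, mostly with a low value. They report only what shows in the picture. A call takes as long as a camera call.
- cams.cut_out(picture, query): "region" (400x640 bool, what is visible of it) and "extent" ([centre column, centre row, width, height] in pixels, round what is visible of it).
The state is a dict: "time": time; "qpos": joint angles; "qvel": joint speeds; "joint_efforts": joint torques, N m; "tool_pos": TCP position; "tool_rot": TCP orientation; "contact_force": force on the tool from outside, world axes, zero at the start; "torque": the same for the moment, N m; "opening": finger opening in m.
Only numpy, scipy, OpenCV 4.12 (cv2) and the standard library are available. Lean on these libraries where they do the work, as an engineer would, in place of code of your own. Each camera call takes 0.05 s, during which the arm holds its last target.

## Working session

There is one attempt and no reset: what is moved stays moved. The work goes in short steps, Python scripts to look and compute and a tool call to move; the robot and the scene stay as the last step left them, time stands still between calls to the robot, and variables do not carry over. Pictures are saved under pics/ and viewed, and the job is handed in when it is done.

Besides the shell and the picture viewer there is one more tool, called after "Call:" as a command line: name --argument value ..., lists and objects as JSON in quotes. servo_tool: Moves the arm, as the interface text tells. Its arguments: {"type":"object","properties":{"targets":{"type":"string"},"hand":{"type":"number"},"squeeze":{"type":"number"}},"required":["targets"]}

```bash
ls; mkdir -p pics
cat > h.py <<'E'
import numpy as np, cv2, pickle
from cell import telemetry, cams, robot
def snap(name,fn):
    p=cams.read_camera(name)
    cv2.imwrite('pics/'+fn+'.png',p['color'][:,:,::-1]); pickle.dump(p,open('pics/'+fn+'.pkl','wb'))
    return p
def proj(p,X):
    X=np.atleast_2d(X); c=X@p['R'].T+p['t']; s=c[:,:2]/c[:,2:]
    r2=(s**2).sum(1,keepdims=True); s=s*(1+p['k1']*r2)
    return s*[p['K'][0,0],p['K'][1,1]]+[p['K'][0,2],p['K'][1,2]]
def ray(p,uv):
    uv=np.atleast_2d(uv).astype(float)
    d=(uv-[p['K'][0,2],p['K'][1,2]])/[p['K'][0,0],p['K'][1,1]]; s=d.copy()
    for _ in range(20): s=d/(1+p['k1']*(s**2).sum(1,keepdims=True))
    D=np.c_[s,np.ones(len(s))]@p['R']; C=-p['R'].T@p['t']
    return C,D
def atz(p,uv,z):
    C,D=ray(p,uv); return C+D*((z-C[2])/D[:,2])[:,None]
E
python3 - <<'E'
from h import *
print(telemetry.observe())
for n in ('scene','top','wrist'):
    p=snap(n,n+'0'); print(n,p['K'],p['k1'],p['R'],p['t'], -p['R'].T@p['t'])
E
```

```text
pics
{'time': 0.0, 'qpos': array([-1.36999556e+00,  3.42755564e-01,  1.52501103e+00, -8.51173200e-07,
        1.27544343e+00, -1.46024628e-01]), 'qvel': array([ 1.28602416e-03,  9.47406701e-05,  1.46908663e-03,  2.46166822e-03,
       -1.97200279e-03,  1.38477877e-03]), 'joint_efforts': array([-1.30491750e-03, -4.31244493e+01, -2.44221246e+01,  7.18543888e-02,
        5.60489588e-02, -1.29753853e-04]), 'tool_pos': array([ 0.17838345, -0.493344  ,  0.24003002]), 'tool_rot': array([-3.13999238e+00, -2.34531489e-04,  3.46825460e-01]), 'contact_force': array([-0.67209958, -0.72452319,  0.5075245 ]), 'torque': array([6.81933587e-06, 1.54659043e-02, 3.25048806e-03]), 'opening': 0.09179763262275016}
scene [[482.6771164    0.         313.66382859]
 [  0.         482.6771164  199.52797455]
 [  0.           0.           1.        ]] -0.012908495859434746 [[ 0.07647233  0.99683841  0.02156778]
 [ 0.57421137 -0.02634603 -0.81828308]
 [-0.81512777  0.07496048 -0.57441069]] [-0.13433461 -0.25627418  1.5185177 ] [1.39521438 0.01332927 0.66544527]
top [[365.03419355   0.         318.36762437]
 [  0.         365.03419355 197.84679446]
 [  0.           0.           1.        ]] 0.0011845501178568295 [[ 5.09191207e-03 -9.99585302e-01 -2.83424859e-02]
 [-9.83131419e-01  1.77909043e-04 -1.82900470e-01]
 [ 1.82829664e-01  2.87957015e-02 -9.82722810e-01]] [0.08498568 0.57905887 0.93238819] [0.39839001 0.05799865 1.02459799]
wrist [[355.92770774   0.         316.66434445]
 [  0.         355.92770774 199.6088181 ]
 [  0.           0.           1.        ]] -0.07378896509033446 [[ 0.33898584 -0.94079028 -0.00149814]
 [-0.90238954 -0.32559877  0.28227391]
 [-0.26604834 -0.09433496 -0.95933268]] [-0.52421707 -0.03465007  0.39029021] [ 0.25027037 -0.46764234  0.38341361]
```

View pics/scene0.png

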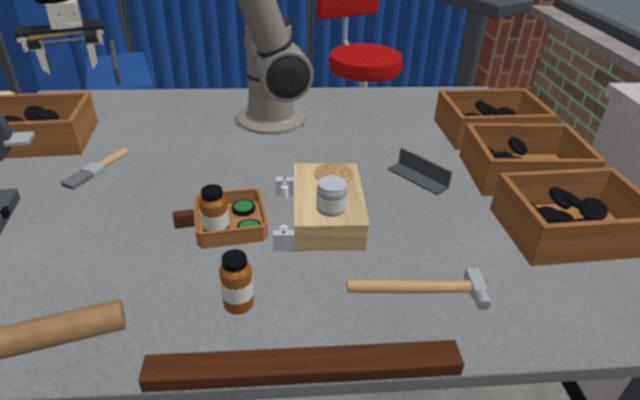

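View pics/top0.png

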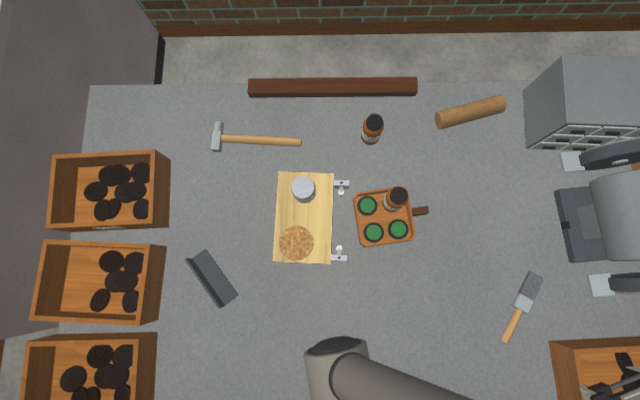

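View pics/wrist0.png

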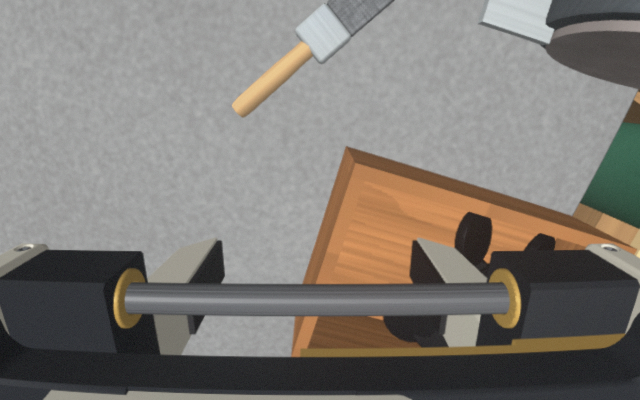

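The shelf (top: cols 274–333, rows 172–263) opens to the right, towards the tray (355–413, 190–245), so the way in is about world +y. The mat is at (296,243), the tin at (303,188) and the jar cap at (398,196). I'll zoom in and measure next.

Run:
```python
from h import *
p=snap('top','t1'); q=snap('scene','s1')
a=p['color'][150:290,260:440,::-1]; cv2.imwrite('pics/t1z.png',cv2.resize(a,None,fx=4.4,fy=4.2,interpolation=cv2.INTER_CUBIC))
a=q['color'][150:320,165:375,::-1]; cv2.imwrite('pics/s1z.png',cv2.resize(a,None,fx=3.5,fy=3.5,interpolation=cv2.INTER_CUBIC))
for n in ['tray','tray_handle','jar','spare_jar','mat','tin','shelf','disc1_centre','catch_left','hammer','angle']:
  for nm,P in (('top',p),('scene',q)):
    for r in cams.cut_out(P,n)[:3]:
        print(n,nm,round(r['score'],2),np.round(r['extent'],1),r['region'].sum())
```

```text
tray top 0.6 [393.6 219.1  71.7  60.2] 1661
tray scene 0.57 [221.8 218.1  97.3  61.1] 2674
tray scene 0.23 [419.9 172.2  65.9  49.9] 1616
tray_handle top 0.77 [390.2 218.9  74.3  56.8] 1608
tray_handle top 0.71 [296.3 242.6  34.8  33.2] 914
tray_handle scene 0.73 [219.5 218.7  99.7  59.5] 2610
jar top 0.9 [394.8 200.9  24.6  26.3] 531
jar top 0.25 [368.1 207.2  21.3  20.2] 339
jar scene 0.81 [212.  207.2  31.   47.9] 1195
jar scene 0.5 [236.2 281.6  33.1  68.4] 1874
spare_jar top 0.94 [371.3 128.   22.2  28.7] 542
spare_jar top 0.36 [366.9 205.4  22.7  21.3] 317
spare_jar top 0.32 [397.7 229.3  23.6  18.7] 302
spare_jar scene 0.86 [236.1 282.1  30.9  70.1] 1803
spare_jar scene 0.36 [218.7 218.1  99.8  60.4] 2707
mat top 0.87 [296.8 243.2  37.6  34.9] 946
mat scene 0.83 [335.2 171.4  40.   22.2] 545
tin top 0.96 [303.4 190.8  22.3  23.4] 535
shelf top 0.72 [311.4 219.9  74.5  92.5] 4035
shelf top 0.58 [395.5 200.5  31.7  28.2] 495
shelf scene 0.91 [321.5 206.9  98.7  87.8] 5538
disc1_centre top 0.56 [367.4 206.   18.5  16.8] 281
disc1_centre scene 0.42 [247.4 224.4  24.4   8.5] 110
catch_left top 0.46 [392.3 216.9  72.6  64.4] 1747
catch_left top 0.43 [338.3 249.9   4.4   9.1] 41
catch_left scene 0.66 [284.7 192.4   7.8  15.1] 106
hammer top 0.38 [296.7 243.2  34.8  34. ] 950
hammer scene 0.79 [416.9 286.9 143.4  38.1] 2240
angle top 0.7 [210.9 277.6  49.9  57.6] 1360
angle scene 0.95 [420.5 172.8  64.4  44.7] 1549
angle scene 0.55 [330.9 195.4  32.7  38.8] 1106
```

View pics/t1z.png

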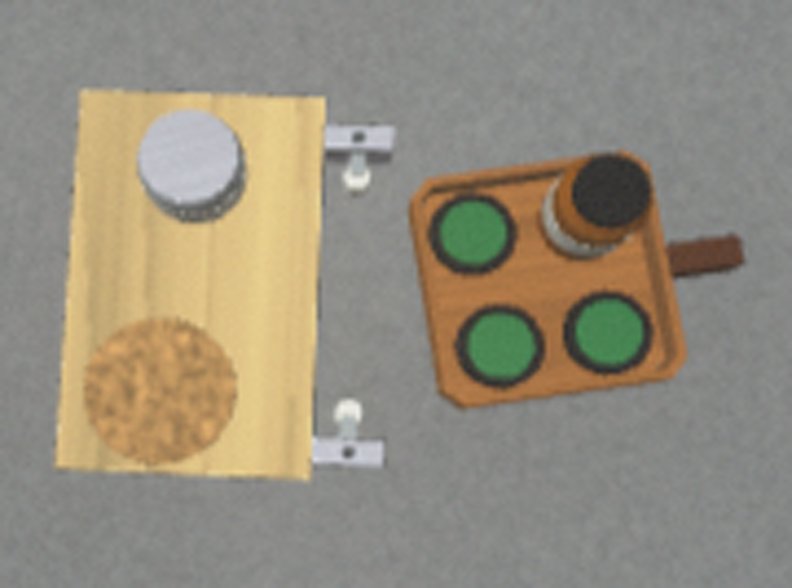

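View pics/s1z.png

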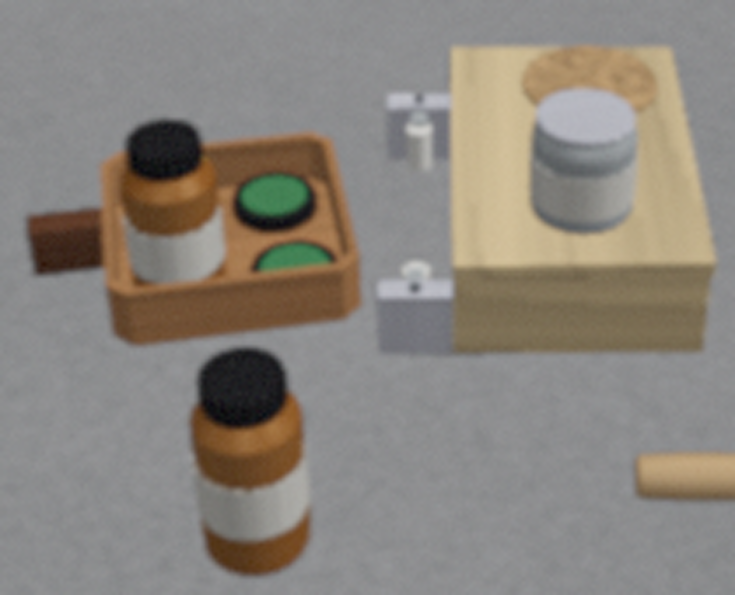

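```bash
cat > m1.py <<'E'
from h import *
from scipy.optimize import least_squares
p=pickle.load(open('pics/t1.pkl','rb')); q=pickle.load(open('pics/s1.pkl','rb'))
T=lambda u:(np.atleast_2d(u)+.5)/[4.4,4.2]-.5+[260,150]
S=lambda u:(np.atleast_2d(u)+.5)/3.5-.5+[165,150]
def pose(x,P):
    c,s=np.cos(x[2]),np.sin(x[2]); P=np.array(P,float)
    return np.c_[x[0]+c*P[:,0]-s*P[:,1],x[1]+s*P[:,0]+c*P[:,1],P[:,2]]
def fit(x0,items):
    def f(x,per=False):
        return np.concatenate([(proj(c,pose(x,M))-uv).ravel() for c,M,uv in items])
    r=least_squares(f,x0,loss='soft_l1'); return r.x,f(r.x)
print('shelf top pts',atz(p,T([(81,90),(326,97),(310,480),(57,468)]),.076).round(4).tolist())
# shelf: left y=+.12 (world -x).
sh=[(p,[(.15,-.12,.076),(0,-.12,.076),(0,.12,.076),(.15,.12,.076)],T([(81,90),(326,97),(310,480),(57,468)])),
 (q,[(0,.12,.076),(.15,.12,.076),(.15,-.12,.076),(0,-.12,.076),(0,-.12,0),(.15,-.12,0)],S([(451,46),(672,46),(713,263),(453,263),(454,349),(703,347)]))]
for nm,it in (('both',sh),('top',sh[:1]),('scene',sh[1:])):
    x,r=fit([.45,.1,1.57],it); print('shelf',nm,x.round(4),r.round(1).tolist())
C=.063
tp=[(C,.075,.04),(.075,C,.04),(.075,-C,.04),(C,-.075,.04),(-.075,-C,.04),(-.075,C,.04),(-C,.075,.04)]
tr=[(p,[(C,.075,.04),(.075,C,.04),(.075,-C,.04),(C,-.075,.04),(-.12,-.01,.045),(-.12,.01,.045),(-.075,.063,.04),(-.063,.075,.04)],T([(462,407),(440,390),(409,207),(429,181),(740,234),(744,265),(686,357),(670,377)])),
 (q,[(-.12,-.01,.045),(-C,-.075,.04),(-.075,-C,.04),(C,-.075,.04),(.075,-C,.04),(.075,C,.04),(C,.075,.04),(-C,.075,.04)],S([(34,247),(127,303),(108,281),(340,283),(357,264),(332,150),(318,136),(119,151)]))]
for nm,it in (('both',tr),('top',tr[:1]),('scene',tr[1:])):
    x,r=fit([.5,-.1,1.4],it); print('tray',nm,x.round(4),r.round(1).tolist())
print('jarcap top',atz(p,T([(611,190)]),.121), 'scene',atz(q,S([(164,138)]),.121))
print('mat',atz(p,T([(160,391)]),.08),'scene',atz(q,S([(589,85)]),.08))
print('tin',atz(p,T([(189,157)]),.141),'scene',atz(q,S([(585,113)]),.141))
print('spare',atz(p,[[374,122]],.115))
print('discs',atz(p,T([(473,234),(501,345),(608,332)]),.018).round(4).tolist())
print('rollers',atz(p,T([(356,178),(348,411)]),.038).round(4).tolist())
print('blocks top',atz(p,T([(395,126),(393,154),(382,467),(384,443)]),.044).round(4).tolist())
E
python3 m1.py
```

```text
shelf top pts [[0.6482, 0.1947, 0.076], [0.6433, 0.0451, 0.076], [0.4031, 0.055, 0.076], [0.4096, 0.2027, 0.076]]
shelf both [0.5226 0.0493 1.5296] [0.2, -0.2, 0.3, 0.3, 0.3, 0.2, -0.6, 0.3, 0.1, -0.4, -0.4, -0.4, 0.8, -0.7, -0.3, -0.3, -0.5, 4.1, 0.5, 4.1]
shelf top [0.5232 0.0495 1.5329] [-0.0, -0.2, 0.1, 0.0, 0.4, -0.1, -0.5, 0.2]
shelf scene [0.5211 0.0495 1.5273] [0.3, -0.8, -0.3, -0.6, 0.7, -1.0, -0.4, -0.8, -0.6, 3.6, 0.3, 3.8]
tray both [ 0.5346 -0.091   1.7045] [0.5, -0.9, 0.3, -0.8, 0.5, -3.0, -0.3, -1.7, -0.0, -0.2, 0.4, -0.3, 0.1, -0.2, 0.0, 0.1, -1.7, -4.5, 0.1, -2.7, -0.6, 0.7, 0.9, -3.9, 1.1, -2.6, 1.0, -2.9, -0.8, -1.2, 0.9, -0.1]
tray top [ 0.5324 -0.0902  1.7174] [0.6, 0.2, 0.4, 0.4, -0.0, -1.8, -0.9, -0.5, -0.4, 0.1, 0.1, -0.0, 0.0, 0.2, 0.1, 0.5]
tray scene [ 0.5427 -0.0908  1.7004] [-2.3, -2.3, -0.4, -0.2, -1.1, 3.1, 0.8, -1.4, 1.0, -0.1, 1.1, -0.9, -0.6, 0.8, 0.7, 1.8]
jarcap top [[ 0.57408541 -0.11638052  0.121     ]] scene [[ 0.57669492 -0.11819681  0.121     ]]
mat [[0.45645193 0.14283984 0.08      ]] scene [[0.46480383 0.14158999 0.08      ]]
tin [[0.59014625 0.12322727 0.141     ]] scene [[0.59162105 0.12265064 0.141     ]]
spare [[ 0.77013424 -0.06043486  0.115     ]]
discs [[0.5644, -0.0484, 0.018], [0.4909, -0.0644, 0.018], [0.4996, -0.1311, 0.018]]
rollers [[0.5983, 0.026, 0.038], [0.4467, 0.0317, 0.038]]
blocks top [[0.6318, 0.0016, 0.044], [0.6131, 0.003, 0.044], [0.4116, 0.0117, 0.044], [0.4265, 0.0103, 0.044]]
```

```bash
cat > ov.py <<'E'
from h import *
def pose(x,P):
    c,s=np.cos(x[2]),np.sin(x[2]); P=np.array(P,float)
    return np.c_[x[0]+c*P[:,0]-s*P[:,1],x[1]+s*P[:,0]+c*P[:,1],P[:,2]]
C=.063
def octo(h,z): 
    c=h-.012; return [(h,c,z),(c,h,z),(-c,h,z),(-h,c,z),(-h,-c,z),(-c,-h,z),(c,-h,z),(h,-c,z)]
def box(x0,x1,y0,y1,z): return [(x0,y0,z),(x1,y0,z),(x1,y1,z),(x0,y1,z)]
def circ(x,y,r,z): 
    a=np.linspace(0,2*np.pi,40); return [(x+r*np.cos(t),y+r*np.sin(t),z) for t in a]
def draw(p,crop,f,polys,fn):
    x0,x1,y0,y1=crop; im=cv2.resize(p['color'][y0:y1,x0:x1,::-1],None,fx=f,fy=f,interpolation=cv2.INTER_CUBIC)
    for P,col in polys:
        uv=(proj(p,P)+.5-[x0,y0])*f-.5
        cv2.polylines(im,[np.round(uv*8).astype(int)],True,col,1,cv2.LINE_AA,3)
    cv2.imwrite('pics/'+fn+'.png',im)
def model(tray=None,shelf=None,jar=None,mat=None):
    L=[]
    if tray is not None:
        L+=[(pose(tray,octo(.075,.04)),(255,0,255)),(pose(tray,octo(.075,0)),(255,255,0)),(pose(tray,box(-.12,-.075,-.01,.01,.045)),(0,255,255))]
    if shelf is not None:
        L+=[(pose(shelf,box(0,.15,-.12,.12,.076)),(0,0,255)),(pose(shelf,box(-.044,0,.094,.11,.044)),(0,255,0)),(pose(shelf,box(-.044,0,-.11,-.094,.044)),(0,255,0)),
         (pose(shelf,circ(-.022,.077,.008,.038)),(255,0,0)),(pose(shelf,circ(-.022,-.077,.008,.038)),(255,0,0))]
    if jar is not None: 
        z=jar[2]; L+=[(np.array(circ(jar[0],jar[1],.022,z+.115)),(0,255,255)),(np.array(circ(jar[0],jar[1],.028,z+.0)),(0,255,255))]
    if mat is not None: L+=[(np.array(circ(mat[0],mat[1],.045,.08)),(0,0,255))]
    return L
E
python3 - <<'E'
from ov import *
p=pickle.load(open('pics/t1.pkl','rb')); q=pickle.load(open('pics/s1.pkl','rb'))
M=model((.5335,-.0903,1.715),(.5228,.0494,1.531),(.575,-.117,.006),(.458,.1425))
draw(p,(260,440,150,290),4.2,M,'o1'); draw(q,(165,375,150,320),3.5,M,'o2')
E
```

```text
(no output)
```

View pics/o1.png

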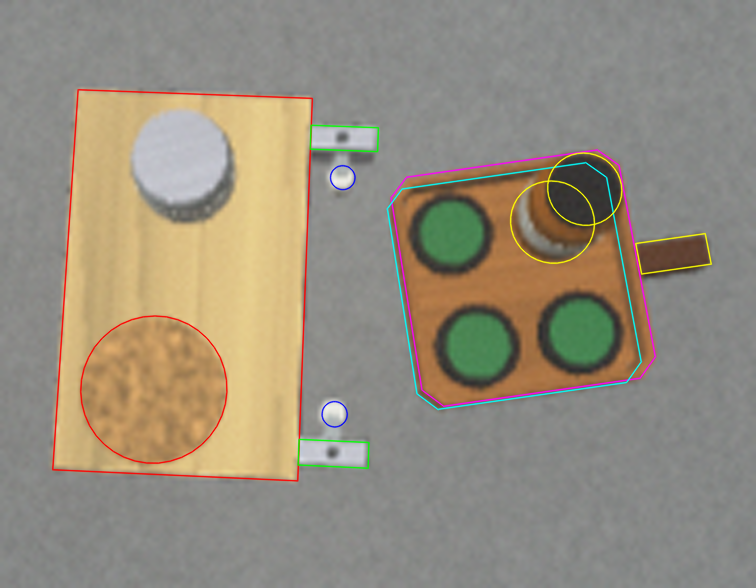

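View pics/o2.png

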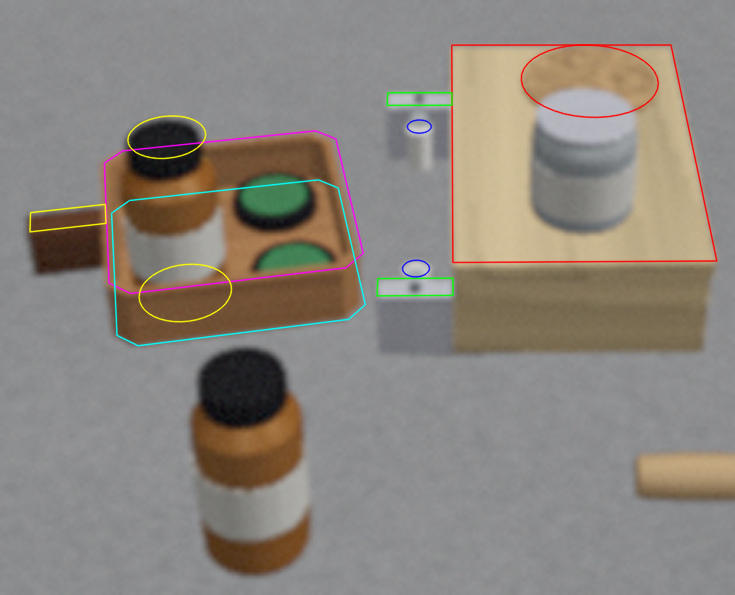

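```bash
cat > plan.py <<'E'
from h import *
def plan(goal,n,yaw=None):
    s=telemetry.observe(); t=s['tool_pos'].copy(); y=s['tool_rot'][2]; d=(np.array(goal)-t)/n
    dy=0 if yaw is None else ((yaw-y+np.pi)%(2*np.pi)-np.pi)/n
    L=[]
    for k in range(n):
        c,S=np.cos(y),np.sin(y)
        L.append('%.1f %.1f %.1f %.3f'%(1e3*(c*d[0]+S*d[1]),1e3*(S*d[0]-c*d[1]),-1e3*d[2],-dy)); y+=dy
    print('; '.join(L))
E
python3 -c "
from plan import *
plan((.575,-.116,.22),16,1.6)"
```

```text
31.3 -13.8 1.3 -0.078; 32.3 -11.3 1.3 -0.078; 33.1 -8.7 1.3 -0.078; 33.7 -6.1 1.3 -0.078; 34.1 -3.5 1.3 -0.078; 34.2 -0.8 1.3 -0.078; 34.2 1.9 1.3 -0.078; 33.9 4.6 1.3 -0.078; 33.5 7.2 1.3 -0.078; 32.8 9.8 1.3 -0.078; 31.9 12.3 1.3 -0.078; 30.9 14.8 1.3 -0.078; 29.6 17.2 1.3 -0.078; 28.2 19.4 1.3 -0.078; 26.6 21.6 1.3 -0.078; 24.8 23.6 1.3 -0.078
```

Call:
servo_tool --targets "31 -14 1 -0.08; 32 -11 1 -0.08; 33 -9 1 -0.08; 34 -6 1 -0.08; 34 -3 1 -0.08; 34 -1 1 -0.08; 34 2 1 -0.08; 34 5 1 -0.08; 33 7 1 -0.08; 33 10 1 -0.08; 32 12 1 -0.08; 31 15 1 -0.08; 30 17 1 -0.08; 28 19 1 -0.08; 27 22 1 -0.08; 25 24 1 -0.05; 0 0 0 0" --hand 1 --squeeze 25

```text
time: 3.48
tool_pos: [0.5755, -0.092, 0.2242]
tool_rot: [3.139, 0.003, 1.637]
contact_force: [-0.4, 0.5, 0.4]
opening: 0.0915
```

Run:
```python
from ov import *
from plan import plan
w=snap('wrist','w1')
M=model((.5335,-.0903,1.715),(.5228,.0494,1.531),(.575,-.116,.006),(.458,.1425))
draw(w,(0,640,0,400),1.2,M,'ow1')
plan((.575,-.116,.22),2)
```

```text
-11.5 -0.6 2.1 0.000; -11.5 -0.6 2.1 0.000
```

View pics/ow1.png

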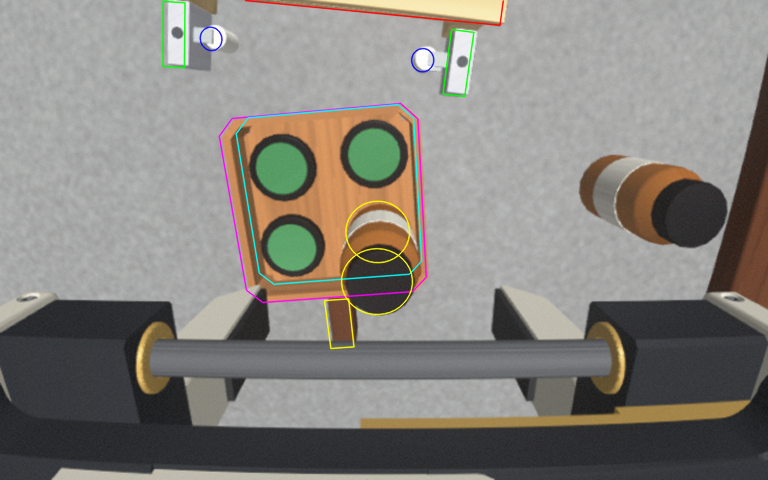

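The model overlay matches the wrist view to about 1–2 px, with the cap at (377,280), so the poses are confirmed. Next I go back over the jar and down.

Call:
servo_tool --targets "-12 -0.5 2 0; -11 -0.5 10 0; 0 0 15 0; 0 0 15 0; 0 0 15 0; 0 0 10 0; 0 0 0 0"

```text
time: 4.4
tool_pos: [0.5726, -0.1206, 0.1513]
tool_rot: [-3.14, 0.003, 1.63]
contact_force: [-0.3, 0.1, 0.9]
opening: 0.0919
```

```bash
python3 -c "
from plan import *
plan((.575,-.116,.076),5)"
```

```text
0.9 0.5 15.1 0.000; 0.9 0.5 15.1 0.000; 0.9 0.5 15.1 0.000; 0.9 0.5 15.1 0.000; 0.9 0.5 15.1 0.000
```

Call:
servo_tool --targets "1 0.5 15 0; 1 0.5 15 0; 1 0.5 15 0; 1 0.5 15 0; 0.5 0.5 9 0; 0 0 0 0"

```text
time: 5.15
tool_pos: [0.5752, -0.1153, 0.0773]
tool_rot: [-3.14, 0.003, 1.631]
contact_force: [1.2, -0.1, 0.2]
opening: 0.0919
```

Call:
servo_tool --targets "0 0 2 0; 0 0 0 0; 0 0 0 0; 0 0 0 0; 0 0 0 0; 0 0 0 0; 0 0 0 0; 0 0 0 0" --hand 0 --squeeze 25

```text
time: 6.15
tool_pos: [0.5764, -0.1158, 0.0768]
tool_rot: [3.14, 0.004, 1.631]
contact_force: [0.7, -1.0, -0.4]
opening: 0.0558
```

Call:
servo_tool --targets "0 0 -6 0; 0 0 -10 0; 0 0 -15 0; 0 0 -18 0; 0 0 -20 0; 0 0 -20 0; 0 0 -20 0; 0 0 -15 0; 0 0 -8 0; 0 0 0 0"

```text
time: 7.4
tool_pos: [0.5754, -0.115, 0.2201]
tool_rot: [3.137, 0.005, 1.631]
contact_force: [0.2, 0.5, -3.0]
opening: 0.0556
```

Run:
```python
from ov import *
from plan import plan
w=snap('wrist','w2'); q=snap('scene','s2'); p=snap('top','t2')
draw(q,(165,375,100,320),2.7,[],'s2z')
draw(p,(260,440,150,290),4.2,model((.5335,-.0903,1.715),(.5228,.0494,1.531),None,(.458,.1425)),'t2z')
plan((.458,.1425,.205),14)
```

```text
18.9 -7.2 1.0 0.000; 18.9 -7.2 1.0 0.000; 18.9 -7.2 1.0 0.000; 18.9 -7.2 1.0 0.000; 18.9 -7.2 1.0 0.000; 18.9 -7.2 1.0 0.000; 18.9 -7.2 1.0 0.000; 18.9 -7.2 1.0 0.000; 18.9 -7.2 1.0 0.000; 18.9 -7.2 1.0 0.000; 18.9 -7.2 1.0 0.000; 18.9 -7.2 1.0 0.000; 18.9 -7.2 1.0 0.000; 18.9 -7.2 1.0 0.000
```

View pics/s2z.png

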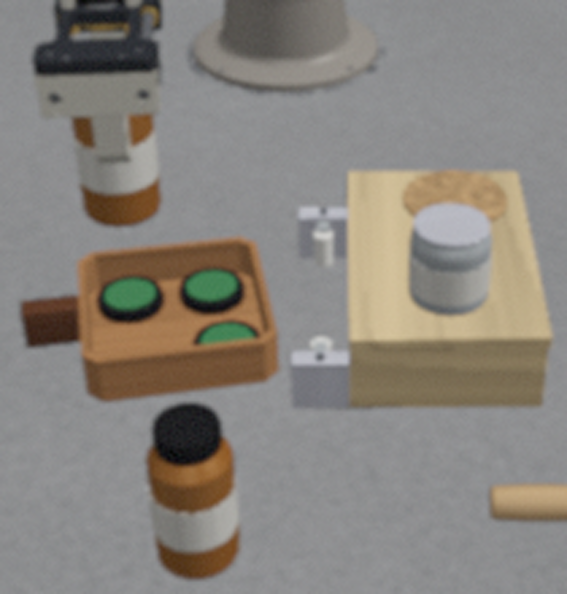

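View pics/t2z.png

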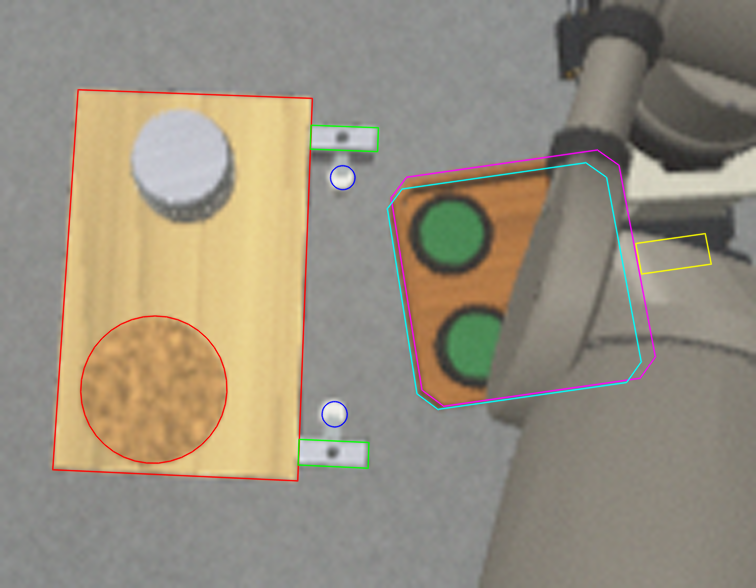

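The jar is held upright and clear of the tray, and the discs and tray have not moved. Next it goes over the mat.

Call:
servo_tool --targets "12 -5 0 0; 18 -7 1 0; 19 -7 1 0; 20 -7 1 0; 20 -7 1 0; 20 -7 1 0; 20 -7 1 0; 20 -7 1 0; 20 -7 1 0; 20 -7 1 0; 20 -7 1 0; 19 -7 1 0; 15 -6 1 0; 8 -3 1 0; 0 0 0 0; 0 0 0 0"

```text
time: 9.55
tool_pos: [0.4587, 0.1497, 0.2037]
tool_rot: [3.14, 0.002, 1.635]
contact_force: [0.1, 0.3, -3.7]
opening: 0.0557
```

Run:
```python
from ov import *
from plan import plan
p=snap('top','t3'); q=snap('scene','s3')
plan((.458,.1425,.205),1)
plan((.458,.1425,.155),5)
draw(p,(220,420,150,310),3.6,model(None,(.5228,.0494,1.531),None,(.458,.1425)),'t3z')
draw(q,(165,375,100,320),2.7,[],'s3z')
```

```text
-6.9 -1.2 -1.3 0.000
-1.4 -0.2 9.7 0.000; -1.4 -0.2 9.7 0.000; -1.4 -0.2 9.7 0.000; -1.4 -0.2 9.7 0.000; -1.4 -0.2 9.7 0.000
```

View pics/s3z.png

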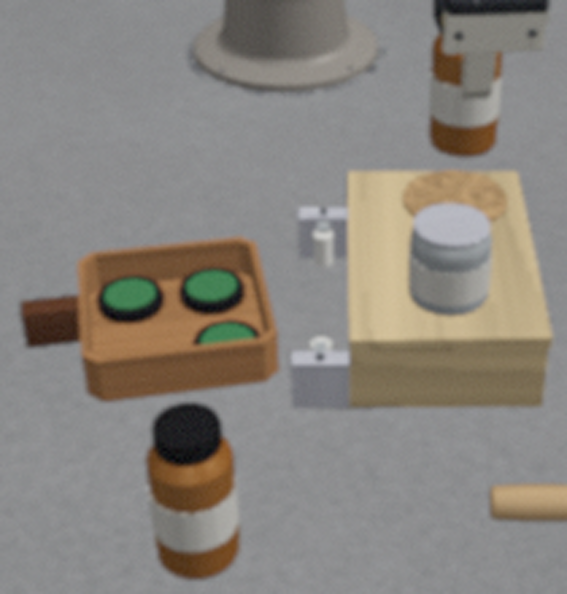

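Call:
servo_tool --targets "-2 -0.5 9 0; -2 -0.5 10 0; -2 0 10 0; -1 0 10 0; 0 0 6 0; 0 0 2 0; 0 0 0 0"

```text
time: 10.52
tool_pos: [0.4583, 0.1407, 0.1525]
tool_rot: [-3.141, 0.002, 1.633]
contact_force: [0.1, -0.5, -2.9]
opening: 0.0553
```

Call:
servo_tool --targets "1.5 0 0 0; 0 0 1 0; 0 0 1 0; 0 0 0 0"

```text
time: 11.02
tool_pos: [0.4587, 0.1426, 0.1512]
tool_rot: [3.14, 0.002, 1.633]
contact_force: [-0.2, 0.2, -2.9]
opening: 0.0555
```

Call:
servo_tool --targets "0 0 1.2 0; 0 0 0.8 0; 0 0 0 0"

```text
time: 11.4
tool_pos: [0.4589, 0.1427, 0.1509]
tool_rot: [3.138, 0.002, 1.633]
contact_force: [0.2, 0.0, -3.2]
opening: 0.0554
```

Call:
servo_tool --targets "0 0 2 0; 0 0 1.5 0; 0 0 0 0"

```text
time: 11.78
tool_pos: [0.4596, 0.143, 0.1506]
tool_rot: [3.135, 0.002, 1.633]
contact_force: [0.1, -0.1, -3.5]
opening: 0.0553
```

Run:
```python
from ov import *
q=snap('scene','s4'); s=telemetry.observe(); print(s['tool_pos'],s['contact_force'],s['torque'],s['qpos'])
draw(q,(285,385,90,240),4,model(None,(.5228,.0494,1.531),(.459,.143,.08),(.458,.1425)),'s4z')
```

```text
[0.45978918 0.14298747 0.15051277] [-0.53847265 -0.50669232 -0.92211627] [-0.00192511  0.01512227  0.00764388] [ 0.14351703  0.35845063  1.77674881 -0.00251696  0.99957993  0.08231453]
```

View pics/s4z.png

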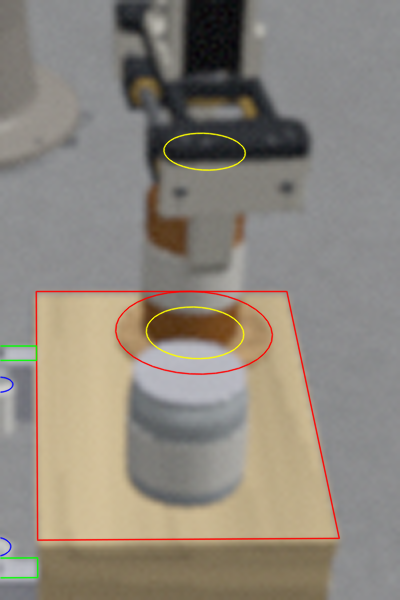

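The foot is about at the mat, as expected at z≈0.1508. I'll press once more gently and check the force.

Call:
servo_tool --targets "0 1.5 1.5 0; 0 0 1.5 0"

```text
time: 12.08
tool_pos: [0.4603, 0.1432, 0.1502]
tool_rot: [3.136, 0.002, 1.634]
contact_force: [-4.5, -1.5, 17.5]
opening: 0.0551
```

Call:
servo_tool --targets "0 -1 -3 0; 0 -2 -1 0; 0 -1 0 0; 0 0 0 0"

```text
time: 12.58
tool_pos: [0.456, 0.1429, 0.1532]
tool_rot: [3.137, 0.002, 1.633]
contact_force: [-0.1, -0.7, -3.0]
opening: 0.0558
```

Call:
servo_tool --targets "0 1 1.5 0; 0 0.5 1.5 0; 0 0 1.5 0; 0 0 1 0; 0 0 0 0"

```text
time: 13.2
tool_pos: [0.4575, 0.1431, 0.1505]
tool_rot: [3.136, 0.001, 1.634]
contact_force: [-0.1, 1.3, -3.1]
opening: 0.0555
```

Call:
servo_tool --targets "0 0 0.5 0; 0 0 0 0; 0 0 0 0; 0 0 0 0; 0 0 0 0; 0 0 0 0" --hand 1

```text
time: 13.95
tool_pos: [0.4585, 0.1432, 0.1501]
tool_rot: [3.134, 0.001, 1.634]
contact_force: [-0.3, 0.6, -0.5]
opening: 0.0919
```

Opened. Next I go straight up past the cap, with the tips above 0.195.

Call:
servo_tool --targets "0 0 -6 0; 0 0 -12 0; 0 0 -18 0; 0 0 -20 0; 0 0 -20 0; 0 0 -15 0; 0 0 -8 0; 0 0 0 0"

```text
time: 14.95
tool_pos: [0.4581, 0.1433, 0.2575]
tool_rot: [3.129, 0.001, 1.634]
contact_force: [0.1, 1.3, -0.7]
opening: 0.0914
```

Run:
```python
from ov import *
from plan import plan
q=snap('scene','s5'); w=snap('wrist','w5')
draw(q,(165,385,90,310),2.6,model((.5335,-.0903,1.715),(.5228,.0494,1.531),(.458,.143,.08),(.458,.1425)),'s5z')
# handle grasp point 104mm behind tray middle
t=(.5335,-.0903,1.715); g=pose(t,[(-.104,0,0)])[0]; print(g)
plan((g[0],g[1],.24),14,1.715)
```

```text
[ 0.54844526 -0.19322055  0.        ]
-24.4 5.0 1.2 -0.006; -24.4 4.8 1.2 -0.006; -24.5 4.7 1.2 -0.006; -24.5 4.5 1.2 -0.006; -24.5 4.4 1.2 -0.006; -24.5 4.2 1.2 -0.006; -24.6 4.1 1.2 -0.006; -24.6 4.0 1.2 -0.006; -24.6 3.8 1.2 -0.006; -24.6 3.7 1.2 -0.006; -24.6 3.5 1.2 -0.006; -24.7 3.4 1.2 -0.006; -24.7 3.2 1.2 -0.006; -24.7 3.1 1.2 -0.006
```

View pics/s5z.png

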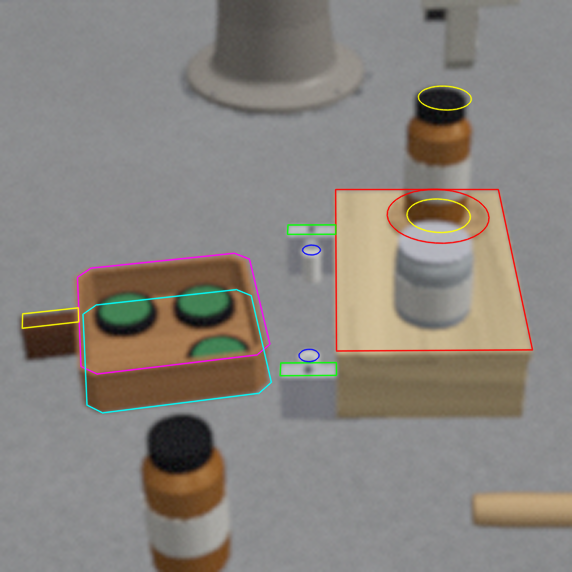

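The jar stands on the mat with its cap at (443,100), matching the prediction. Next I move over the handle.

Call:
servo_tool --targets "-12 2 -1 0; -20 4 0 -0.01; -24 5 0 -0.01; -24 5 0 -0.01; -24 4 1 -0.01; -24 4 1 -0.01; -24 4 1 -0.01; -24 4 1 -0.01; -24 4 1 -0.01; -24 4 1 -0.01; -24 4 1 0; -24 4 1 0; -22 3 1 0; -18 3 1 0; -12 2 1 0; -6 0 1 0; 0 0 0 0"

```text
time: 17.18
tool_pos: [0.5517, -0.1985, 0.2372]
tool_rot: [-3.135, -0.002, 1.724]
contact_force: [0.2, -0.0, -0.0]
opening: 0.0918
```

Run:
```python
from ov import *
from plan import plan
w=snap('wrist','w6')
draw(w,(0,640,0,400),1.2,model((.5335,-.0903,1.715),(.5228,.0494,1.531)),'w6z')
plan((.5484,-.1932,.24),1,1.715)
plan((.5484,-.1932,.034),13)
```

```text
5.5 -2.5 -2.6 0.009
0.4 -0.2 15.6 0.000; 0.4 -0.2 15.6 0.000; 0.4 -0.2 15.6 0.000; 0.4 -0.2 15.6 0.000; 0.4 -0.2 15.6 0.000; 0.4 -0.2 15.6 0.000; 0.4 -0.2 15.6 0.000; 0.4 -0.2 15.6 0.000; 0.4 -0.2 15.6 0.000; 0.4 -0.2 15.6 0.000; 0.4 -0.2 15.6 0.000; 0.4 -0.2 15.6 0.000; 0.4 -0.2 15.6 0.000
```

View pics/w6z.png

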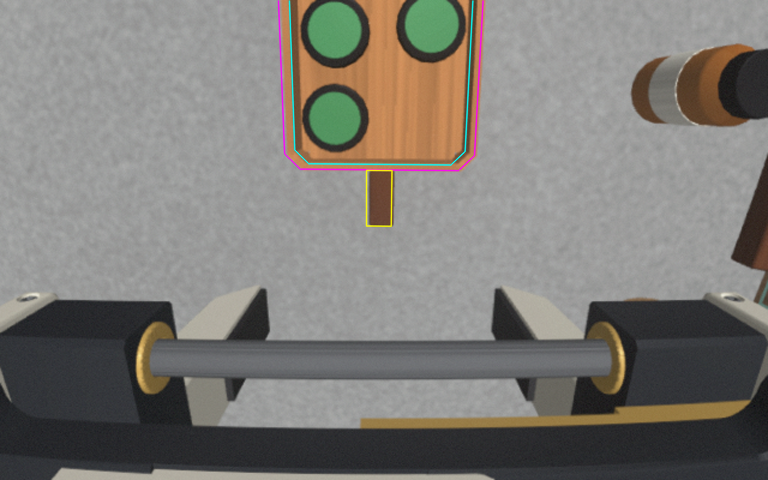

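The tray outline matches to about 1 px and the handle is at (379,198), so I'm going down.

Call:
servo_tool --targets "2 -1 8 0.005; 2 -1 14 0.004; 1 -0.5 18 0; 0.5 0 20 0; 0 0 20 0; 0 0 20 0; 0 0 20 0; 0 0 20 0; 0 0 20 0; 0 0 16 0; 0 0 10 0; 0 0 6 0; 0 0 0 0"

```text
time: 18.85
tool_pos: [0.5428, -0.1852, 0.0321]
tool_rot: [-3.13, -0.006, 1.72]
contact_force: [0.8, -0.7, -0.0]
opening: 0.0916
```

Run:
```python
from plan import plan
plan((.5484,-.1932,.031),1,1.715)
```

```text
-8.8 4.4 1.1 0.005
```

Call:
servo_tool --targets "-4 2 0 0.003; -3 2 0 0; 0 0 0 0"

```text
time: 19.23
tool_pos: [0.5492, -0.1927, 0.0335]
tool_rot: [-3.133, -0.004, 1.716]
contact_force: [1.0, 0.3, -0.0]
opening: 0.0919
```

Call:
servo_tool --targets "0 -0.5 3 0; 0 0 1 0; 0 0 0 0; 0 0 0 0; 0 0 0 0; 0 0 0 0; 0 0 0 0; 0 0 0 0; 0 0 0 0; 0 0 0 0; 0 0 0 0" --hand 0 --squeeze 40

```text
time: 20.6
tool_pos: [0.5491, -0.1927, 0.0295]
tool_rot: [-3.135, -0.004, 1.715]
contact_force: [-0.1, -0.9, -0.5]
opening: 0.0195
```

Run:
```python
from ov import *
w=snap('wrist','w7')
draw(w,(0,640,0,400),1.2,model((.5335,-.0903,1.715),(.5228,.0494,1.531)),'w7z')
```

```text
(no output)
```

View pics/w7z.png

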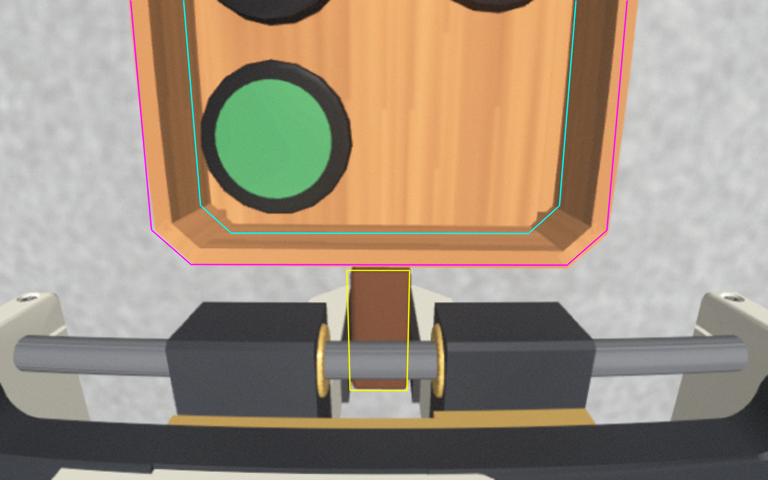

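The grip is good: opening 19.5 mm, tray square to the tool. Next I turn the tray into line with the shelf, still short of the rollers.

Run:
```python
from plan import plan
plan((.5139,-.1764,.0295),10,1.531)
```

```text
2.1 -3.2 -0.0 0.018; 2.1 -3.3 -0.0 0.018; 2.0 -3.3 -0.0 0.018; 1.9 -3.4 -0.0 0.018; 1.9 -3.4 -0.0 0.018; 1.8 -3.4 -0.0 0.018; 1.8 -3.5 -0.0 0.018; 1.7 -3.5 -0.0 0.018; 1.6 -3.5 -0.0 0.018; 1.6 -3.6 -0.0 0.018
```

Call:
servo_tool --targets "2 -3 0 0.018; 2 -3.5 0 0.018; 2 -3.5 0 0.018; 2 -3.5 0 0.018; 2 -3.5 0 0.018; 2 -3.5 0 0.018; 2 -3.5 0 0.018; 1.5 -3.5 0 0.018; 1.5 -3.5 0 0.018; 0.5 -2 0 0.018; 0 0 0 0"

```text
time: 22.02
tool_pos: [0.5123, -0.1763, 0.0296]
tool_rot: [-3.134, -0.002, 1.522]
contact_force: [-0.6, -1.4, -1.6]
opening: 0.0195
```

Run:
```python
from ov import *
from plan import plan
w=snap('wrist','w8'); p=snap('top','t8')
s=telemetry.observe(); t=s['tool_pos']; y=s['tool_rot'][2]
tr=(t[0]+.104*np.cos(y),t[1]+.104*np.sin(y),y); print(tr)
sh=(.5228,.0494,1.531); c,S=np.cos(sh[2]),np.sin(sh[2]); d=np.array(tr[:2])-sh[:2]; print('shelf frame',c*d[0]+S*d[1],-S*d[0]+c*d[1],y-sh[2])
M=model(tr,sh)
draw(w,(0,640,0,400),1.2,M,'w8z'); draw(p,(260,440,150,290),4.2,M,'t8z')
plan((.5139,-.1764,.0295),1,1.531)
```

```text
(np.float64(0.5174940010508088), np.float64(-0.07250621513376751), np.float64(1.522435482057701))
shelf frame -0.12202079706957276 0.0004516587155876184 -0.008564517942298844
0.1 1.4 0.1 -0.009
```

View pics/w8z.png

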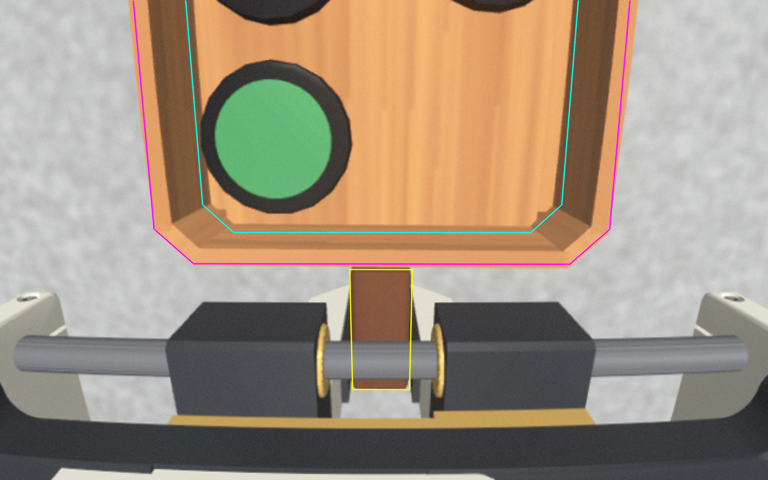

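View pics/t8z.png

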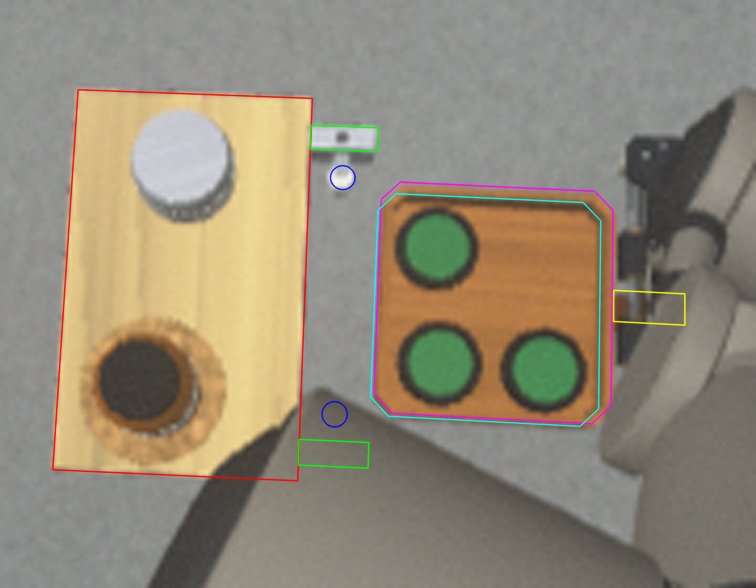

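Tray pose in shelf frame is x=-0.122, y=+0.5 mm, yaw -0.009, and the overlay matches. Next I correct the yaw and start going in.

Call:
servo_tool --targets "2 0.5 0 -0.006; 5 0.3 0 -0.004; 7 0 0 0; 7 0 0 0; 7 0 0 0; 7 0 0 0; 7 0 0 0; 7 0 0 0; 4 0 0 0; 0 0 0 0"

```text
time: 23.38
tool_pos: [0.5165, -0.1202, 0.03]
tool_rot: [-3.136, -0.001, 1.534]
contact_force: [1.0, -1.1, -1.9]
opening: 0.0197
```

```bash
cat > st.py <<'E'
from ov import *
def st():
    s=telemetry.observe(); t=s['tool_pos']; y=s['tool_rot'][2]
    tr=(t[0]+.104*np.cos(y),t[1]+.104*np.sin(y),y)
    sh=(.5228,.0494,1.531); c,S=np.cos(sh[2]),np.sin(sh[2]); d=np.array(tr[:2])-sh[:2]; print('shelf frame mm',1e3*(c*d[0]+S*d[1]),1e3*(-S*d[0]+c*d[1]),y-sh[2], 'F',s['contact_force'].round(1),'z',t[2])
    return tr,sh
E
python3 - <<'E'
from st import *
tr,sh=st()
p=snap('top','t9'); q=snap('scene','s9')
draw(p,(260,440,150,290),4.2,model(tr,sh),'t9z'); draw(q,(165,375,100,320),2.7,model(tr,sh),'s9z')
E
```

```text
shelf frame mm -65.6956182257869 -0.17402804940530375 0.0028093006558094213 F [ 1.  -1.1 -1.9] z 0.029960460652107414
```

View pics/t9z.png

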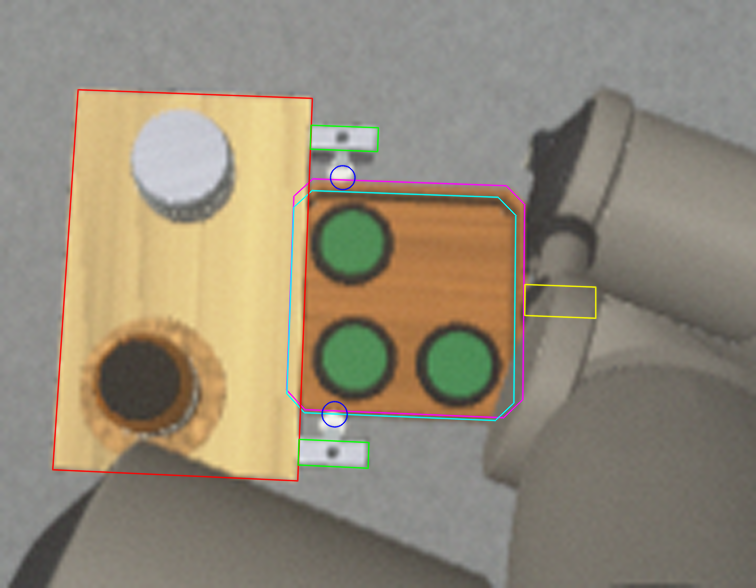

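View pics/s9z.png

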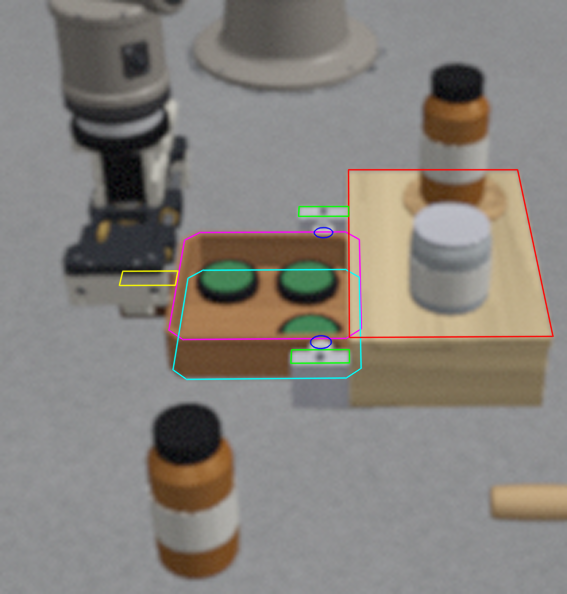

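The tray is between the rollers and centred, and both are pushed out. I'll carry on in.

Call:
servo_tool --targets "3 0 0.5 0; 6 0 0 0.001; 7 0 0 0; 7 0 0 0; 7 0 0 0; 7 0 0 0; 7 0 0 0; 7 0 0 0; 7 0 0 0; 7 0 0 0; 7 0 0 0; 7 0 0 0; 4 0 0 0; 0 0 0 0"

```text
time: 25.22
tool_pos: [0.5202, -0.0326, 0.0297]
tool_rot: [-3.137, 0.001, 1.533]
contact_force: [1.4, -2.2, -1.4]
opening: 0.0197
```

Run:
```python
from st import *
tr,sh=st()
q=snap('scene','s10')
draw(q,(165,375,100,320),2.7,[],'s10z')
```

```text
shelf frame mm 21.989673381456047 -0.4884780207163508 0.0017099010065986242 F [ 1.4 -2.2 -1.4] z 0.029719290794010308
```

View pics/s10z.png

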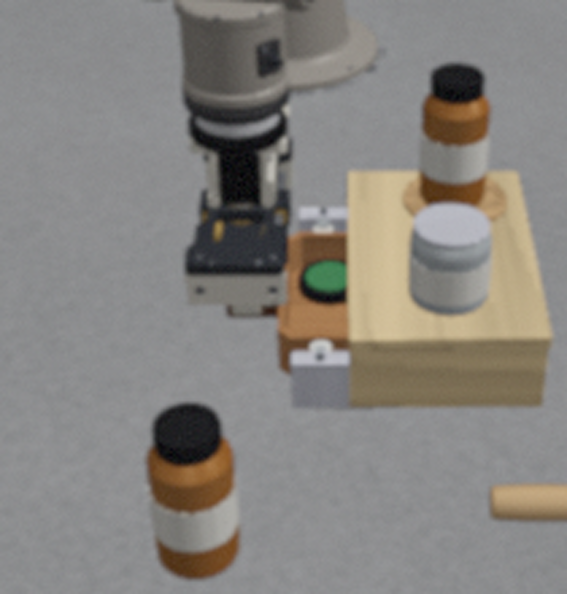

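Call:
servo_tool --targets "3 0 0 0; 4 0 0 0; 4 0 0 0; 4 0 0 0; 4 0 0 0; 3 0 0 0; 0 0 0 0"

```text
time: 26.15
tool_pos: [0.5211, -0.0094, 0.0297]
tool_rot: [-3.137, 0.001, 1.532]
contact_force: [1.1, -0.6, -1.6]
opening: 0.0201
```

Run:
```python
from st import *
tr,sh=st()
```

```text
shelf frame mm 45.14018499553227 -0.5226910400557816 0.0010527969518130398 F [ 1.1 -0.6 -1.6] z 0.029734211739369926
```

Call:
servo_tool --targets "2 0 0 0; 2 0 0 0; 2 0 0 0"

```text
time: 26.52
tool_pos: [0.5212, -0.0022, 0.0297]
tool_rot: [-3.137, -0.001, 1.531]
contact_force: [3.2, -5.3, -1.4]
opening: 0.0197
```

Call:
servo_tool --targets "2 0 0 0; 2 0 0 0"

```text
time: 26.78
tool_pos: [0.5226, -0.0017, 0.03]
tool_rot: [-3.14, 0.005, 1.534]
contact_force: [-1.7, -13.9, -0.6]
opening: 0.0198
```

Run:
```python
from st import *
tr,sh=st()
```

```text
shelf frame mm 52.92958636775671 -1.5244177991316517 0.003349740970203907 F [ -1.7 -13.9  -0.6] z 0.029998037536067747
```

It has stopped against the blocks, with the force rising to 14 N and no further travel. I'll relax, let go and look.

Call:
servo_tool --targets "2 0 0 0; 0 0 0 0"

```text
time: 27.02
tool_pos: [0.5226, -0.0019, 0.0299]
tool_rot: [-3.139, 0.008, 1.534]
contact_force: [1.8, 4.9, -1.1]
opening: 0.0197
```

Call:
servo_tool --targets "0 0 0 0; 0 0 0 0; 0 0 0 0; 0 0 0 0" --hand 0.7

```text
time: 27.52
tool_pos: [0.5217, -0.0013, 0.0299]
tool_rot: [-3.137, 0.008, 1.536]
contact_force: [0.1, 0.4, 0.3]
opening: 0.0551
```

Run:
```python
from ov import *
w=snap('wrist','w11')
draw(w,(0,640,0,400),1.2,model((.5248,.0994,1.531),(.5228,.0494,1.531)),'w11z')
print(telemetry.observe()['tool_pos'])
```

```text
[ 0.52167808 -0.00131683  0.02989321]
```

View pics/w11z.png

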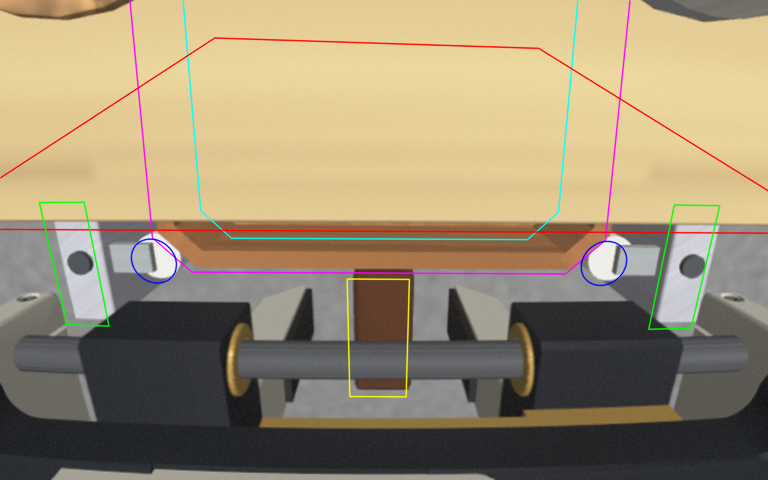

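The tray is home, with both white rollers at (165,257) and (605,257) seated on the rear chamfers. I'm going up clear now.

Call:
servo_tool --targets "0 0 -5 0; 0 0 -12 0; -4 0 -18 0; -12 0 -20 0; -18 0 -20 0; -20 0 -20 0; -20 0 -20 0; -20 0 -20 0; -20 0 -20 0; -20 0 -10 0; -10 0 -5 0; 0 0 0 0"

```text
time: 29.08
tool_pos: [0.5172, -0.1482, 0.2144]
tool_rot: [3.14, 0.01, 1.537]
contact_force: [-0.4, 0.4, -0.2]
opening: 0.0642
```

Run:
```python
from ov import *
w=snap('wrist','w12'); q=snap('scene','s12'); p=snap('top','t12')
M=model((.5248,.0994,1.531),(.5228,.0494,1.531),(.458,.143,.08),(.458,.1425))
draw(w,(0,640,0,400),1.2,M,'w12z'); draw(q,(165,375,80,320),2.5,M[:1]+M[3:],'s12z'); draw(p,(250,430,150,290),4.2,M,'t12z')
print(telemetry.observe()['tool_pos'])
```

```text
[ 0.51695065 -0.14705652  0.21367002]
```

View pics/w12z.png

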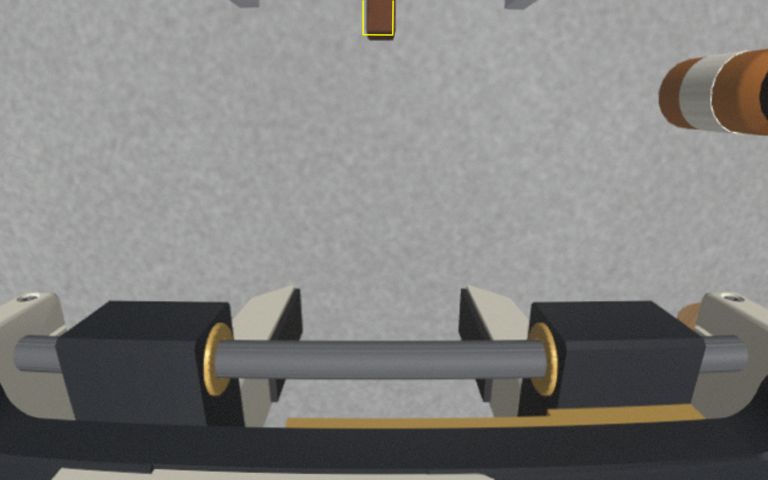

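View pics/s12z.png

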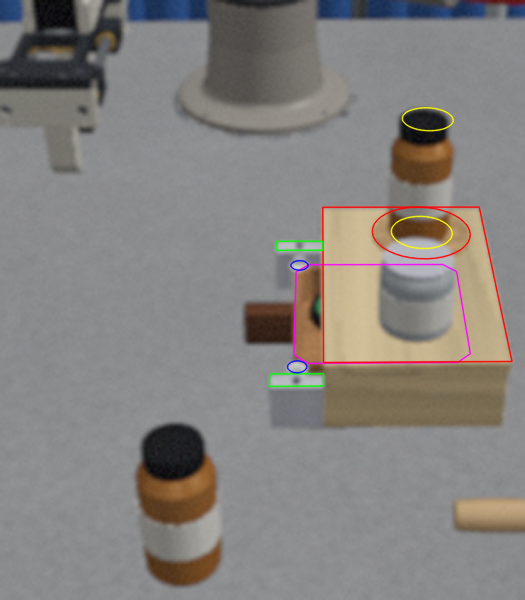

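View pics/t12z.png

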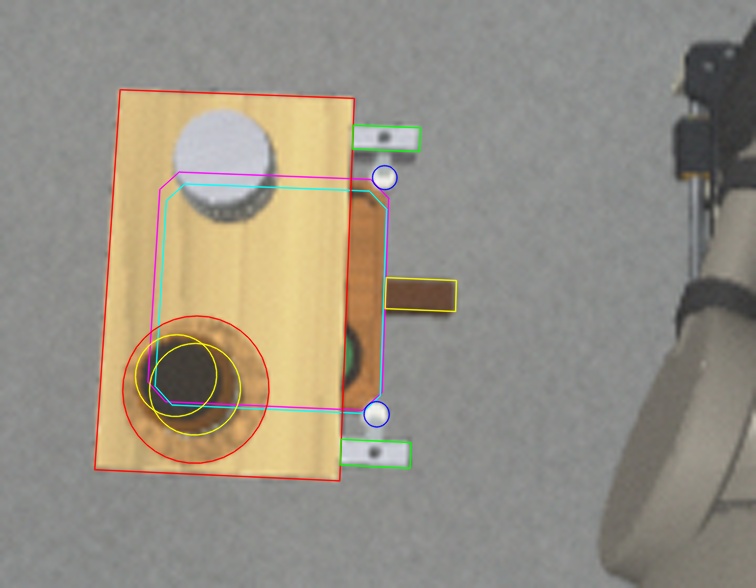

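```bash
python3 -c "
from cell import robot; print(robot.hand_in())"
```

```text
the job is handed in; nothing more can be done
None
```

The jar is on the mat and the tray is home under the shelf. I handed in at about 29 s of the 54 s allowed, and no verdict is reported.

- **Jar:** I lifted it out of the tray and stood it upright on the cork mat, about 1 mm from the mat's centre. One descent pressed down with 17 N and sat about 2 mm off, so I raised it and set it down again before letting go.
- **Tray:** I slid it in by the handle until it stopped against the blocks at about 14 N. Both rollers then sat on the rear chamfers. The final top view matches the home outline to about 1–2 px. The tool reading put the tray about 3 mm past nominal home at the stops, which I put down to calibration or the handle slipping in the grip.
- **Discs:** all three were in the tray as it entered. One still shows at the front edge; the other two are hidden under the board.
- **Other things:** the tin and spare jar look unmoved in the final views. The hammer and angle were outside the paths used, and I did not re-measure either. No contact with the shelf's underside showed in the pictures or forces.

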